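Latch the lid of the dry-storage chamber

TASK

The lid of the white dry-storage chamber stands a few millimetres off its seal. Swing the latch's wire bail out over the keeper on the lid and hook it home under the keeper's nose, then press the lever down flat to its stop, so that the lid is pulled tight, and bear down on it there with 12 to 28 N for half a second to bed the seal before letting go. Work by feel (never push on the lever or lid, or with the bail on the keeper, with more than 30 N; pinching the bail's tab is fine) and leave the other things on the bench where they are.

Things in the scene. Friction and masses are not known exactly. Their poses are not given: they have to be found in the camera images.
- chamber: White box, 200 long (x) x 190 wide (y) x 140 high, fixed to the bench. Origin: centre of its underside; -x points out of its lid end (roughly towards the robot), z up. On the flat top, on the centre line y = 0, sits a steel draw latch: a flat lever and a wire bail hinged to it, moving in the plane y = 0.
- lever (a joint): Latch lever angle (rad). 0 = closed, flat, pointing to the chamber's +x; grows as it swings up towards the lid: 1.57 upright; stops at 0 and 2.1. Steel paddle 26 wide, 4 thick. Stays where left (friction 0.06 N m). With the bail hooked, pressing it takes up to about 8 N at its end, most near 0.8 rad; past centre only near 0.1 rad, so it must be pressed right to its stop.
- lever_pivot (a point): Middle of the lever's pivot line (along y), at (-66, 0, 154) in the chamber's frame. The bail's hinge is carried by the lever at radius 14: it lies at (14 cos(lever - 0.08), 0, 14 sin(lever - 0.08)) from this point along the chamber's x, y, z.
- lever_end (a point): Top face of the lever at its free end, 62 from the pivot.
- bail (a joint): Angle of the wire bail relative to the lever (rad). The bail's elevation above level, seen from its hinge towards the lid (-x), is bail - lever. It is a wire loop: side wires 29 apart, crossbar 62 from the hinge. Light hinge friction keeps it where it is left, so bail and lever can be led by the tab anywhere in their plane (about 5 N to drag the lever along).
- bail_bar (a point): Middle of the bail's crossbar (5 thick, 34 long along y), the part that hooks under the keeper's nose.
- bail_tab (a point): Grip point on the bail's finger tab, a steel plate 14 wide (y), 4 thick, rising obliquely outwards from the crossbar. With the bail level it lies 17 beyond the crossbar (-x) and 14 above it, 4 short of the tab's top edge; it turns with the bail. Pinch its 14 mm width from above with the fingertips reaching about 8 below this point; it can turn between the pads.
- keeper (a point): Where the crossbar's middle sits when hooked. Steel keeper on the lid's top edge: plate 16 wide, its outer face 2.5 to the +x of this point; rounded nose at its top, tip 2.5 out (-x), from 5.5 to 10.5 above; ledge 22 wide, its top 2.5 below, reaching 12 out. The crossbar goes down outside the nose (5 or more out) onto the ledge, then back (+x) under the nose to the plate. Axes: the lid's.
- lid (a joint): Angle of the lid (rad), a grey plate 186 wide, 126 high, 18 thick, hinged along its lower edge 14 above the bench. 0 = tight on the seal; axes as the chamber's. At rest the springy seal holds it at 0.046, about 6 mm open at the top; about 70 N at the keeper pulls it tight.
- jar: Small amber jar, 42 across, 55 high, standing on the far end of the chamber top. Leave alone.
- well_plate: Clear well plate 127 x 85 x 14 lying on the bench before the lid. Leave alone.
- trough: Cream reagent trough 130 x 70 x 35. Leave alone.
- tip_box: Green and white tip box 120 x 82 x 70. Leave alone.
- tip_box_b: Second tip box, same size. Leave alone.
- bottle: Bottle 60 across, 150 high. Leave alone.

How it is judged:
On the way, in this order (a step that is already met when the one before it is completed fails the run):
1. the bail's crossbar is drawn back under the keeper's nose while the lever is still up (x of bail_bar in the frame of keeper between -0.003 and 0.004 m and z of bail_bar in the frame of keeper between -0.004 and 0.005 m and value of joint lever above 0.25 rad), for 0.1 s.
2. the lever is held down at its stop, the fingers bearing on it with 12 to 28 N (judged as 11 to 30) (value of joint lever below 0.05 rad and contact force between the fingers and lever_c0 between 11 and 30 N), for 0.4 s.
At the end, for the whole second after the job is handed in: The lever lies flat at its stop (within 0.05 rad) and at rest, the lid is pulled to within 0.02 rad of tight, and the crossbar sits under the keeper's nose (within about 4 mm of the keeper point) (value of joint lever below 0.05 rad and value of joint lid below 0.02 rad and x of bail_bar in the frame of keeper between -0.003 and 0.004 m and z of bail_bar in the frame of keeper between -0.004 and 0.005 m and velocity of joint lever below 0.05 rad/s); the robot touches nothing.
It fails at once if the robot presses on the lever, the lid or the chamber itself with more than 30 N (contact force between any of the fingers, the arm and lever_c0 above 30 N or contact force between any of the fingers, the arm and lid above 30 N or contact force between any of the fingers, the arm and chamber_c0 above 30 N).
It fails at once if the bail is forced against the keeper with more than 30 N while the lever still stands up (above 1.35 rad) (value of joint lever above 1.35 rad and contact force between bail_c0 and lid above 30 N).
It fails at once if a bystander is moved by more than 15 mm (distance of any of jar, well_plate, trough, tip_box, tip_box_b, bottle from where it was at the start of the episode above 0.015 m).
It also fails if it takes over 61 s, if anything falls off the work surface, if the arm or the gripper's body presses on something with over 40 N, if the wrist force passes 120 N, or if a joint passes its speed limit or range.

ROBOT

A 6-joint arm with a two-finger parallel gripper is mounted at the origin on the work surface. World frame = base frame: x ahead of the robot, y to its left, z up, the work surface at z = 0. Lengths are in m, angles in rad, forces in N, time in s.
With the tool pointing down it reaches from about 0.35 to 0.85 m from the base axis. Payload 8.1 kg.
Tool frame: the origin (TCP) lies between the finger pads; the fingertips stand 14 mm ahead of it and the grasp point (between the pads) lies 5 mm behind it (robot.tcp_to_tips is the z of the fingertips in the tool frame, in m); z points along the fingers, y is the line along which they close (so a half turn about z gives the same grasp; the last joint's range is limited). The gripper opens to 93 mm and grips with 3 to 60 N. Pads are 15 mm wide; open, the fingers measure 128 mm over their backs; the gripper's body (75 mm by 188 mm) begins 65 mm behind the grasp point.
Start: joints at [-0.085, 0.13, 1.488, -0, 1.523, -0.085], TCP at [0.6, 0, 0.233] pointing down, gripper open.
Joint ranges: [-2.96, 2.96], [-0.89, 2.26], [0.02, 2.5], [-1.34, 4.48], [0, 2.73], [-2.66, 2.66]. Speed limits (rad/s): [2.39, 2.39, 2.79, 3.14, 3.14, 3.14].

INTERFACE

Orientations are given as a rotation vector (axis times angle).
In Python, from plant import sensors, read_camera, robot gives the robot as it stands.
- The arm moves only by the shell command python3 -m inch [FORCE], which reads ROWS from standard input. ROWS is a JSON list of rows, 1 to 20 of them, each an object with the fields jaw (the finger opening in m), sx, sy, sz (the shift in shares of the most that a row can go, 1 being 50 mm), rz (a turn about the tool's z in a scale on which 1.0 is pi rad); a field left out counts as zero (the opening has to be given); each row shifts and turns the commanded pose from where the row before left it, along the tool's axes as they then stand; what a row does not reach is not made up. A row lasts 1/10 s, in which the tool goes at most 0.05 m and 0.15 rad, less where a joint would pass 70% of its speed; a pose out of reach is approached as far as the arm can. The fingers move at their own pace and stop on an object; FORCE is the grip in N (left out, the last holds). Time passes only in rows, so rows that do not move let the fingers close. It prints the time, the measured TCP pose, the force, the opening and the grip force at its end. No shift or turn number may pass 1 either way. Input that does not fit is refused with a message, and nothing moves.
- sensors.read_state(): the state, without advancing time (a new reading comes with each control period).
- read_camera(name): name is "scene" or "side" or "wrist"; returns a dict with "image" (384x512x3 uint8, red, green, blue), "depth" (384x512 float32, m along the optical axis (not along the pixel's ray), 0 where there is no reading), "fx", "fy", "cx", "cy" (pixels), "R" (3x3) and "t" (3): a world point X has camera coordinates R X + t. Camera axes: x right, y down, z forward; pixel columns grow to the right and rows downward; lengths in m; the calibration is good to about 2 mm. A picture is of the moment at which its call begins.
- robot.close_job(): hands the job in; it is judged then, once.
The state is a dict: "t": time; "q": joint angles; "dq": joint speeds; "joint_torque": joint torques, N m; "tool_pos": TCP position; "orientation": TCP orientation; "force": force on the tool from outside, world axes, zero at the start; "wrist_torque": the same for the moment, N m; "opening": finger opening in m; "gripper_force": force on a finger pad.
Only numpy, scipy, OpenCV 4.12 (cv2) and the standard library are available. Lean on these libraries where they do the work, as an engineer would, in place of code of your own. Each camera call takes 0.05 s, during which the arm holds its last target. There are 200 camera calls.

## Working session

There is one attempt and no reset: what is moved stays moved. The work goes in short steps, Python scripts to look and compute and a shell command to move; the robot and the scene stay as the last step left them, time stands still between calls to the robot, and variables do not carry over. Pictures are saved under pics/ and viewed, at most 10 in all, crops included, and the job is handed in when it is done.

```bash
ls; mkdir -p pics; python3 - <<'E'
from plant import sensors, read_camera, robot
import cv2,numpy as np
s=sensors.read_state();print(s['t'],s['tool_pos'],s['orientation'],s['force'])
for n in("scene","side","wrist"):
    c=read_camera(n);np.savez(f"{n}0.npz",**c);cv2.imwrite(f"pics/{n}0.png",c["image"][:,:,::-1])
    print(n,c['fx'],c['cx'],c['cy'],(-c['R'].T@c['t']).round(3),c['R'].round(2).tolist())
a=[cv2.imread(f"pics/{n}0.png") for n in("scene","side")]
cv2.imwrite("pics/both0.png",cv2.resize(np.vstack(a),(400,600)))
E
```

```text
pics
0.0 [5.99464890e-01 6.99500220e-05 2.31607435e-01] [-2.22046171e+00 -2.22043685e+00  1.84090926e-03] [ 0.18530205  1.11856183 -0.16866766]
scene 447.16914555617575 258.0209079631636 186.93960255536552 [1.612 0.372 1.126] [[-0.33, 0.94, -0.0], [0.63, 0.22, -0.75], [-0.7, -0.25, -0.67]]
side 404.6387066219226 257.1183310866043 187.01452790841557 [ 0.316 -0.993  0.789] [[0.97, -0.25, -0.01], [-0.15, -0.53, -0.83], [0.21, 0.81, -0.55]]
wrist 293.7514504551957 262.3416173851236 192.5371220803266 [0.599 0.073 0.384] [[1.0, -0.0, -0.0], [0.0, -0.96, 0.26], [-0.0, -0.26, -0.96]]
```

View pics/scene0.png

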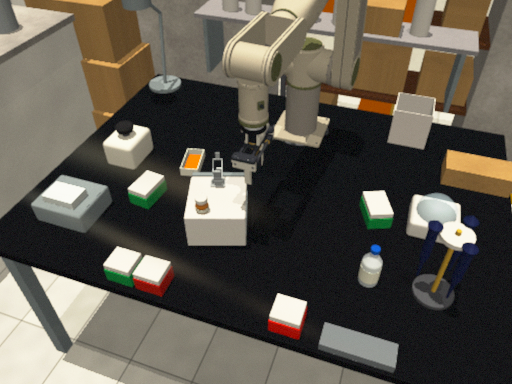

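View pics/side0.png

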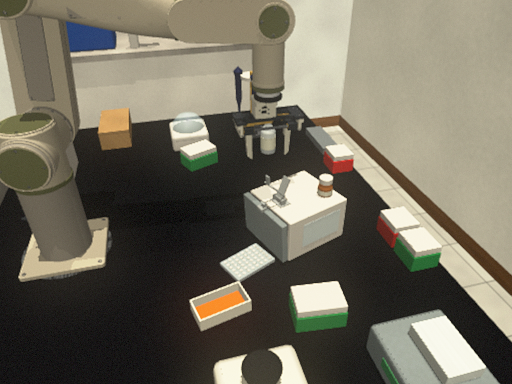

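The scene view shows the chamber's top at about px (188–247, 175–240), with the latch near (218, 170). In the side view the chamber is at about (247–345, 175–255), with the latch near (275–290, 180–205). Next I'll enlarge both and fit the box from depth.

```bash
cat > h.py <<'E'
import numpy as np,cv2
def cloud(c):
    v,u=np.mgrid[:384,:512];d=c["depth"]
    P=np.stack([(u-c["cx"])/c["fx"]*d,(v-c["cy"])/c["fy"]*d,d],-1)
    return (P-c["t"])@c["R"]
def ray(c,u,v):
    d=c["R"].T@np.array([(u-c["cx"])/c["fx"],(v-c["cy"])/c["fy"],1]);return -c["R"].T@c["t"],d
def tri(*r):   # least-squares meeting point of rays (c,u,v)
    A=0;b=0
    for c,u,v in r:
        o,d=ray(c,u,v);d/=np.linalg.norm(d);M=np.eye(3)-np.outer(d,d);A=A+M;b=b+M@o
    X=np.linalg.solve(A,b);return X
def proj(c,X):
    p=c["R"]@np.array(X)+c["t"];return (c["fx"]*p[0]/p[2]+c["cx"],c["fy"]*p[1]/p[2]+c["cy"])
E
python3 - <<'E'
from h import *
ims=[]
for n,(u,v,w,hh) in dict(scene=(175,140,90,110),side=(235,165,120,100)).items():
    c=dict(np.load(n+"0.npz"));W=cloud(c)
    m=(c["depth"]>0)&(W[...,2]>.125)&(W[...,2]<.15)&(W[...,0]>.4)&(W[...,0]<1)&(W[...,1]>-.5)&(W[...,1]<.3)
    mm=np.zeros_like(m);mm[v:v+hh,u:u+w]=1;m&=mm
    p=W[m];print(n,m.sum(),np.median(p,0),cv2.minAreaRect((p[:,:2]*1000).astype(np.float32)))
    cr=c["image"][v:v+hh,u:u+w,::-1];ims.append(cv2.resize(cr,None,fx=5 if n=="scene" else 6,fy=5 if n=="scene" else 6,interpolation=cv2.INTER_CUBIC))
    cv2.imwrite(f"pics/{n}crop.png",ims[-1])
E
```

```text
scene 2550 [ 0.65905916 -0.09789931  0.141019  ] ((646.9891357421875, -112.58311462402344), (229.89988708496094, 190.37893676757812), 19.329736709594727)
side 3048 [ 0.64187971 -0.14580692  0.139188  ] ((645.4266357421875, -116.4224853515625), (233.4228515625, 194.1577911376953), 18.03572654724121)
```

View pics/scenecrop.png

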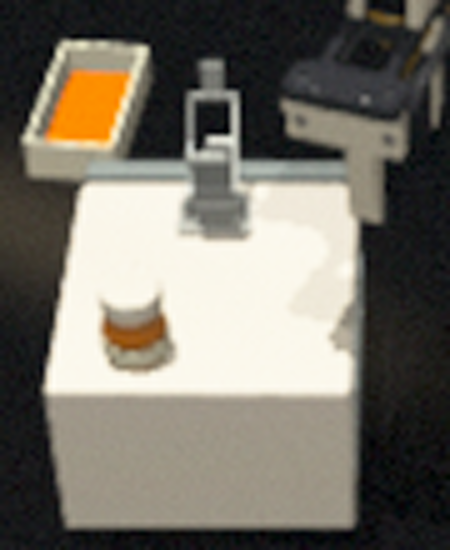

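View pics/sidecrop.png

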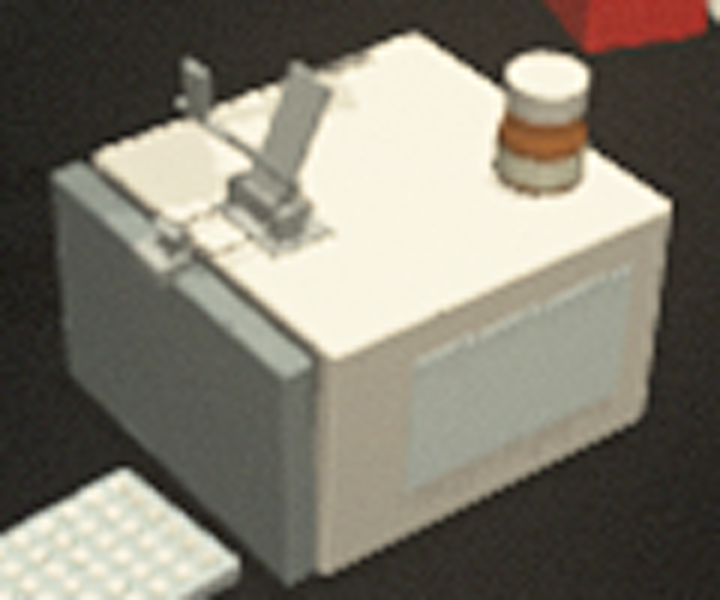

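The crops show the raised bail: tab top at about (211, 60) in the scene crop and (196, 64) in the side crop. The crossbar is near (214, 94) and (195, 108), and the lever's free end near (211, 152) and (313, 73). One least-squares fit will give the chamber pose and both latch angles.

```bash
cat >> h.py <<'E'
from scipy.optimize import least_squares
L=62e-3
def R2(y): return np.array([[np.cos(y),-np.sin(y),0],[np.sin(y),np.cos(y),0],[0,0,1]])
def latch(l,e):  # chamber-frame points for lever angle l and bail elevation e
    P=np.array([-.066,0,.154]);H=P+.014*np.array([np.cos(l-.08),0,np.sin(l-.08)])
    a=np.array([-np.cos(e),0,np.sin(e)]);n=np.array([np.sin(e),0,np.cos(e)])
    return dict(H=H,bar=H+L*a,tab=H+(L+.017)*a+.014*n,top=H+(L+.0201)*a+.0165*n,
      lev=P+L*np.array([np.cos(l),0,np.sin(l)])+.002*np.array([-np.sin(l),0,np.cos(l)]))
E
cat > fit.py <<'E'
from h import *
C={n:dict(np.load(n+"0.npz")) for n in("scene","side")}
off=dict(scene=(175,140,5),side=(235,165,6))
obs=[("side",415,33,(.1,.095,.14)),("side",668,205,(.1,-.095,.14)),("side",330,358,(-.1,-.095,.14)),("side",93,155,(-.1,.095,.14)),
("scene",47,393,(.1,-.095,.14)),("scene",357,392,(.1,.095,.14)),
("scene",211,60,"top"),("side",196,64,"top"),("scene",214,94,"bar"),("side",195,108,"bar"),("scene",211,150,"lev"),("side",313,75,"lev")]
def res(p):
    r=[];la=latch(p[3],p[4])
    for n,u,v,X in obs:
        o=off[n];X=la[X] if isinstance(X,str) else np.array(X)
        q=proj(C[n],R2(p[2])@X+[p[0],p[1],0])
        r+=[q[0]-((u+.5)/o[2]-.5+o[0]),q[1]-((v+.5)/o[2]-.5+o[1])]
    return np.array(r)
f=least_squares(res,[.65,-.115,-.33 if 0 else .33,1.3,.7],loss="soft_l1")
g=least_squares(res,[.65,-.115,-.33,1.3,.7],loss="soft_l1")
f=f if f.cost<g.cost else g
p=f.x;print(p.round(4),f.cost,g.cost);print(res(p).reshape(-1,2).round(1).tolist())
for k,X in latch(p[3],p[4]).items():print(k,X.round(4),(R2(p[2])@X+[p[0],p[1],0]).round(4))
for n,c in C.items():print(n,[(R2(p[2]).T@(cloud(c)[v,u]-[p[0],p[1],0])).round(3).tolist() for v,u in [(np.array([int(proj(c,R2(p[2])@[0.02,.04,.14]+[p[0],p[1],0])[1])])[0],int(proj(c,R2(p[2])@[0.02,.04,.14]+[p[0],p[1],0])[0]))]])
E
python3 fit.py
```

```text
[ 0.6581 -0.1082  0.3355  1.1903  0.8484] 4.3740202430365525 4.3740202432995385
[[-0.9, -0.5], [0.4, -0.2], [-0.3, -0.0], [-1.3, -0.4], [-0.4, 0.1], [-0.6, 0.3], [0.3, 1.0], [0.2, 0.0], [0.2, 0.6], [0.6, 1.0], [-0.4, 0.4], [-2.0, 0.3]]
H [-0.0598  0.      0.1665] [ 0.6017 -0.1279  0.1665]
bar [-0.1008  0.      0.2131] [ 0.563  -0.1414  0.2131]
tab [-0.1015  0.      0.2351] [ 0.5623 -0.1417  0.2351]
top [-0.1017  0.      0.239 ] [ 0.5621 -0.1417  0.239 ]
lev [-0.0448  0.      0.2123] [ 0.6158 -0.123   0.2123]
scene [[0.015, 0.037, 0.137]]
side [[0.021, 0.044, 0.14]]
```

Units first: shifts go in shares of 50 mm and turns go in shares of pi rad. So -0.0355 m is -0.71, -0.035 m is -0.7, 0.137 rad / 3.1416 = 0.0436.

```bash
echo '[{"jaw":0.05,"sz":-0.7},{"jaw":0.05,"sz":-0.7},{"jaw":0.05,"sx":-0.71,"sy":-0.188},{"jaw":0.05,"sx":-0.71,"sy":-0.188},{"jaw":0.05,"sx":-0.71,"sy":-0.188},{"jaw":0.05,"sx":-0.71,"sy":-0.188},{"jaw":0.05,"rz":0.0436},{"jaw":0.05,"rz":0.0436},{"jaw":0.05,"rz":0.0436},{"jaw":0.05,"rz":0.0436},{"jaw":0.05,"rz":0.0436},{"jaw":0.05,"rz":0.0436},{"jaw":0.05,"rz":0.0436},{"jaw":0.05,"rz":0.0436},{"jaw":0.05,"rz":0.0436},{"jaw":0.05},{"jaw":0.05}]' | python3 -m inch
python3 - <<'E'
from plant import sensors, read_camera
from h import *
c=read_camera("wrist");np.savez("wrist1.npz",**c)
s=sensors.read_state();from scipy.spatial.transform import Rotation as Ro
print(s['t'],s['tool_pos'],Ro.from_rotvec(s['orientation']).as_matrix().round(3).tolist(),s['q'],s['force'])
x,y,w=.6581,-.1082,.3355
for k,X in latch(1.19,.8484).items():print(k,np.round(proj(c,R2(w)@X+[x,y,0])))
print(proj(c,R2(w)@[-.1204,0,.153]+[x,y,0]))
cv2.imwrite("pics/wrist1.png",c["image"][:,:,::-1])
E
```

```text
t: 1.85
tool_pos: [0.5623, -0.142, 0.3024]
orientation: [-3.096, -0.534, 0.001]
force: [0.6, -0.5, 0.1]
opening: 0.0501
gripper_force: 0.0
1.9 [ 0.56232175 -0.14193902  0.302421  ] [[0.942, 0.335, -0.0], [0.335, -0.942, 0.0], [-0.0, -0.0, -1.0]] [-3.35643067e-01  5.80183227e-02  1.43910832e+00 -8.58616389e-06
  1.64485294e+00  8.93449469e-01] [-0.35567138  0.47872886  0.88296812]
H [263. 144.]
bar [263. 198.]
tab [263. 207.]
top [263. 209.]
lev [263. 131.]
(np.float64(262.60328244302866), np.float64(199.74794743268956))
```

View pics/wrist1.png

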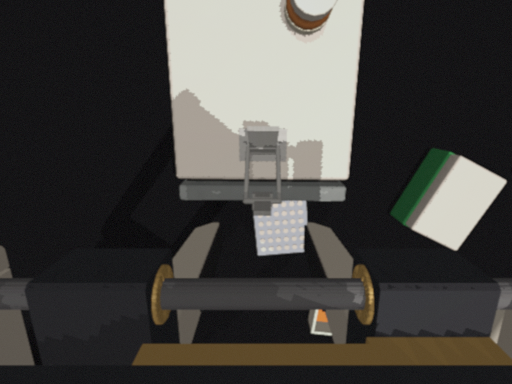

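The wrist view matches the fit: crossbar at (262, 198) and tab at (262, 208), with the tool square to the chamber and above the tab. I'll descend and pinch.

Scaled: 0.021 m is 0.42, 0.02 m is 0.4.

```bash
echo '[{"jaw":0.05,"sz":0.4},{"jaw":0.05,"sz":0.4},{"jaw":0.05,"sz":0.42},{"jaw":0.05},{"jaw":0.0},{"jaw":0.0},{"jaw":0.0},{"jaw":0.0},{"jaw":0.0},{"jaw":0.0}]' | python3 -m inch 20
python3 - <<'E'
from plant import sensors, read_camera
from h import *
c=read_camera("side");np.savez("side1.npz",**c);d=read_camera("wrist");np.savez("wrist2.npz",**d)
a=cv2.resize(c["image"][150:225,235:335,::-1],(600,450),interpolation=cv2.INTER_CUBIC)
cv2.imwrite("pics/side1.png",a)
E
```

```text
t: 2.9
tool_pos: [0.5623, -0.1418, 0.2421]
orientation: [-3.097, -0.528, -0.0]
force: [-1.7, 1.3, 3.0]
opening: 0.0132
gripper_force: 20.0
```

View pics/side1.png

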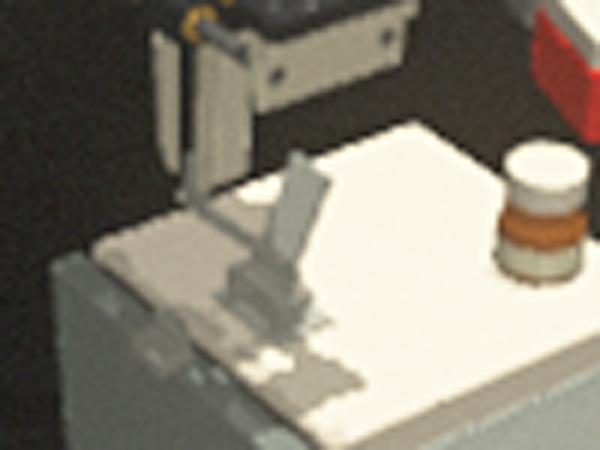

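```bash
cat >> h.py <<'E'
from scipy.optimize import fsolve
def solve(key,x,z,g):  # (lever,e) putting point key at x,z
    return fsolve(lambda q:[latch(*q)[key][0]-x,latch(*q)[key][2]-z],g)
E
python3 - <<'E'
from h import *
x,y,w=.6581,-.1082,.3355
T=lambda X:R2(w)@X+[x,y,0]
c=dict(np.load("side0.npz"));d=dict(np.load("wrist1.npz"))
im=cv2.resize(c["image"][190:220,245:285,::-1],(800,600),interpolation=cv2.INTER_CUBIC)
K=np.array([-.1204,0,.153])
def pt(p,o,s,u0,v0): return (int((p[0]-u0+.5)*s-.5),int((p[1]-v0+.5)*s-.5))
for X,col in [((-.012,.011,-.0025),(0,0,255)),((-.012,-.011,-.0025),(0,0,255)),((-.0025,.008,.008),(0,255,0)),((-.0025,-.008,.008),(0,255,0))]:
    P=T(K+X);cv2.circle(im,pt(proj(c,P),0,20,245,190),4,col,2);print(proj(c,P),proj(d,P))
j=d["image"][170:230,225:305,::-1];j=cv2.resize(j,(640,480),interpolation=cv2.INTER_CUBIC)
cv2.imwrite("pics/keep.png",np.hstack([cv2.resize(im,(400,300)),cv2.resize(j,(400,300))]))
# near-lid top edges: cloud heights around keeper
W=(cloud(c)-[x,y,0])@R2(w);m=(abs(W[...,1])<.013)&(W[...,0]<-.1)&(W[...,0]>-.145)&(W[...,2]>.13)&(W[...,2]<.19)
print(W[m][np.argsort(W[m][:,0])].round(3).tolist())
q=np.array([1.19,.848])
for bx,bz in [(-.1008,.2131),(-.11,.205),(-.12,.195),(-.129,.182),(-.129,.175),(-.129,.165),(-.129,.155),(-.1204,.153)]:
    q=solve("bar",bx,bz,q);t=latch(*q)["tab"];print(bx,bz,q.round(3),t.round(4))
E
```

```text
(np.float64(255.55766834157234), np.float64(204.99537148935622)) (np.float64(252.45285657149913), np.float64(209.5602406092661))
(np.float64(260.1793340172546), np.float64(209.02930805035118)) (np.float64(272.6185874612955), np.float64(209.67613573173153))
(np.float64(259.09396802911874), np.float64(201.16984513223372)) (np.float64(254.95590878069572), np.float64(204.19625091929456))
(np.float64(262.4898008298297), np.float64(204.062035633316)) (np.float64(270.2243870316059), np.float64(204.28425662248642))
[[-0.131, -0.004, 0.142], [-0.131, -0.008, 0.145], [-0.13, -0.007, 0.147], [-0.13, -0.011, 0.147], [-0.13, 0.003, 0.144], [-0.13, 0.008, 0.141], [-0.13, 0.003, 0.141], [-0.129, -0.01, 0.139], [-0.129, -0.0, 0.142], [-0.129, -0.004, 0.138], [-0.129, 0.005, 0.146], [-0.128, 0.01, 0.143], [-0.128, 0.001, 0.144], [-0.127, -0.012, 0.146], [-0.127, -0.007, 0.146], [-0.127, -0.002, 0.146], [-0.127, 0.003, 0.146], [-0.126, 0.008, 0.146], [-0.126, -0.01, 0.141], [-0.125, -0.005, 0.147], [-0.125, -0.009, 0.146], [-0.125, 0.001, 0.147], [-0.124, -0.013, 0.142], [-0.124, -0.012, 0.148], [-0.1
[... 902 characters left out ...]
[-0.114, -0.002, 0.147], [-0.113, -0.011, 0.152], [-0.113, -0.011, 0.159], [-0.113, -0.01, 0.149], [-0.113, 0.004, 0.156], [-0.112, -0.009, 0.154], [-0.111, -0.003, 0.157], [-0.111, 0.002, 0.157], [-0.111, -0.012, 0.145], [-0.11, -0.011, 0.141], [-0.106, -0.01, 0.139]]
-0.1008 0.2131 [1.194 0.849] [-0.1015  0.      0.2351]
-0.11 0.205 [1.283 0.658] [-0.1149  0.      0.2265]
-0.12 0.195 [1.525 0.453] [-0.1292  0.      0.215 ]
-0.129 0.182 [1.842 0.232] [-0.1423  0.      0.1995]
-0.129 0.175 [1.751 0.114] [-0.1443  0.      0.1908]
-0.129 0.165 [ 1.727 -0.048] [-0.1466  0.      0.1782]
-0.129 0.155 [ 1.818 -0.208] [-0.1485  0.      0.1652]
-0.1204 0.153 [ 1.201 -0.221] [-0.1401  0.      0.1629]
```

View pics/keep.png

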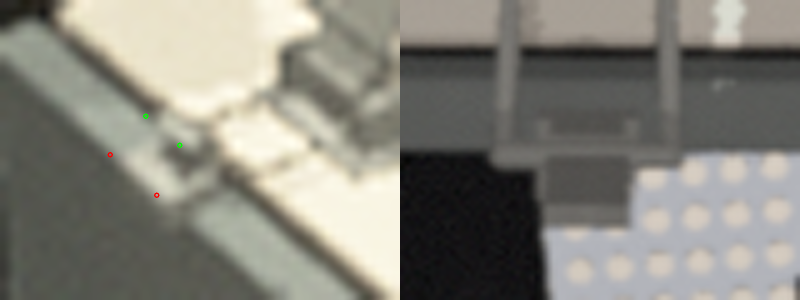

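Depth around the keeper puts the ledge top at z≈147 and its outer edge at x≈−131. That makes the keeper point about (−119, 0, 150) in the chamber frame. In the wrist crop the bar is centred over the keeper. I'll lead the bail out and over.

Scaled: -0.007 m is -0.14, 0.006 m is 0.12.

```bash
echo '[{"jaw":0,"sx":-0.14,"sz":0.1},{"jaw":0,"sx":-0.14,"sz":0.1},{"jaw":0,"sx":-0.14,"sz":0.1},{"jaw":0,"sx":-0.14,"sz":0.1},{"jaw":0,"sx":-0.08,"sz":0.12},{"jaw":0,"sx":-0.08,"sz":0.12},{"jaw":0,"sx":-0.08,"sz":0.12},{"jaw":0}]' | python3 -m inch 
cat > st.py <<'E'
from plant import sensors
from h import *
s=sensors.read_state();x,y,w=.6581,-.1082,.3355
p=R2(w).T@(s['tool_pos']-np.array([x,y,0]));f=R2(w).T@s['force']
q=solve("tab",p[0],p[2]-.007,[1.7,.1]);print("tcp",p.round(4),"F",f.round(1),"lever,e",q.round(3),"bar",latch(*q)["bar"].round(4),s['opening'],round(s['t'],2))
E
python3 st.py
```

```text
t: 3.8
tool_pos: [0.5239, -0.1553, 0.2025]
orientation: [-3.096, -0.528, 0.002]
force: [2.1, 2.3, 0.4]
opening: 0.0133
gripper_force: 20.0
tcp [-1.422e-01 -2.000e-04  2.025e-01] F [2.7 1.5 0.4] lever,e [1.714 0.175] bar [-0.1279  0.      0.1788] 0.013346111204145198 3.8
```

Scaled: 0.0043 m is 0.086, -0.0006 m is -0.012.

```bash
echo '[{"jaw":0,"sx":-0.012,"sz":0.086},{"jaw":0,"sx":-0.012,"sz":0.086},{"jaw":0,"sx":-0.012,"sz":0.086},{"jaw":0,"sx":-0.012,"sz":0.086},{"jaw":0}]' | python3 -m inch >/dev/null; python3 st.py
python3 - <<'E'
from plant import read_camera
from h import *
c=read_camera("side");a=cv2.resize(c["image"][175:220,240:300,::-1],(600,450),interpolation=cv2.INTER_CUBIC)
cv2.imwrite("pics/side2.png",a)
E
```

```text
tcp [-0.1441 -0.0003  0.1855] F [-2.   1.4  0.5] lever,e [ 1.552 -0.043] bar [-0.1266  0.      0.1652] 0.013377588571053391 4.3
```

View pics/side2.png

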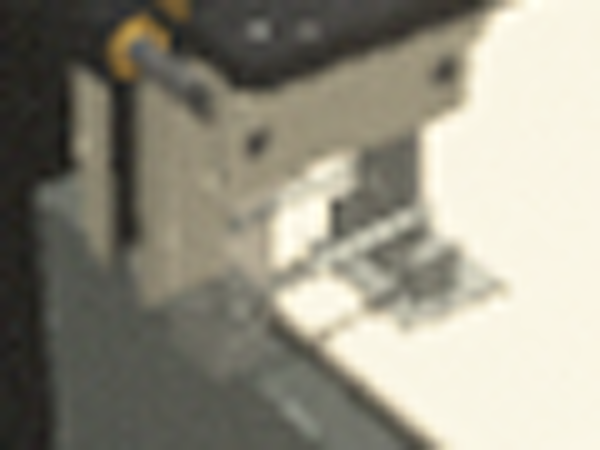

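The tab is pinched between the fingers, the side wires are level and the bar is just outside and above the keeper. Lowering onto the ledge by feel.

```bash
echo '[{"jaw":0,"sx":-0.01,"sz":0.06},{"jaw":0,"sx":-0.01,"sz":0.06},{"jaw":0,"sx":-0.01,"sz":0.06},{"jaw":0,"sx":-0.01,"sz":0.06},{"jaw":0}]' | python3 -m inch >/dev/null; python3 st.py;  echo '[{"jaw":0,"sx":-0.01,"sz":0.04},{"jaw":0}]' | python3 -m inch >/dev/null; python3 st.py;  echo '[{"jaw":0,"sx":-0.004,"sz":0.04},{"jaw":0}]' | python3 -m inch >/dev/null; python3 st.py
```

```text
tcp [-0.1452 -0.0004  0.1742] F [3.1 4.1 1.4] lever,e [ 1.577 -0.184] bar [-0.1259  0.      0.1566] 0.01320971034561648 4.85
tcp [-0.1456 -0.0005  0.1725] F [4.6 4.  2.2] lever,e [ 1.606 -0.206] bar [-0.1261  0.      0.1553] 0.013163741984983643 5.05
tcp [-0.1458 -0.0005  0.1705] F [4.2 4.6 1.6] lever,e [ 1.631 -0.232] bar [-0.1261  0.      0.1538] 0.013346727366006938 5.25
```

Scaled: 0.0016 m is 0.032, -0.0005 m is -0.01.

```bash
for i in 1 2 3; do echo '[{"jaw":0,"sx":-0.01,"sz":0.032},{"jaw":0}]' | python3 -m inch >/dev/null; python3 st.py; done
```

```text
tcp [-0.146  -0.0006  0.1697] F [3.9 4.4 4.7] lever,e [ 1.649 -0.242] bar [-0.1262  0.      0.1532] 0.013124871207106184 5.45
tcp [-0.1462 -0.0006  0.1689] F [2.8 6.2 8.2] lever,e [ 1.669 -0.252] bar [-0.1263  0.      0.1526] 0.013074589879597734 5.65
tcp [-0.1465 -0.0007  0.1677] F [ 2.3  8.1 10.7] lever,e [ 1.696 -0.267] bar [-0.1264  0.      0.1516] 0.013449844309201963 5.85
```

Scaled: 0.0015 m is 0.03, -0.0003 m is -0.006.

```bash
for i in 1 2 3; do echo '[{"jaw":0,"sx":0.03,"sy":-0.006},{"jaw":0}]' | python3 -m inch >/dev/null; python3 st.py; done
```

```text
tcp [-0.1462 -0.0006  0.1673] F [-3.7  5.6 12. ] lever,e [ 1.674 -0.272] bar [-0.126   0.      0.1514] 0.013024423178206585 6.05
tcp [-0.1457 -0.0005  0.1669] F [-7.3  4.1 10.9] lever,e [ 1.641 -0.277] bar [-0.1255  0.      0.1511] 0.013302822703722135 6.25
tcp [-0.1449 -0.0005  0.1666] F [-8.7  2.5 10.9] lever,e [ 1.589 -0.28 ] bar [-0.1247  0.      0.1508] 0.013550114376931478 6.45
```

Scaled: 0.0015 m is 0.03, -0.0004 m is -0.008.

```bash
for i in 1 2 3 4; do echo '[{"jaw":0,"sx":0.03,"sy":-0.002,"sz":-0.008},{"jaw":0}]' | python3 -m inch >/dev/null; python3 st.py; done
```

```text
tcp [-0.1441 -0.0003  0.1665] F [-11.5   3.   11. ] lever,e [ 1.527 -0.28 ] bar [-0.1239  0.      0.1507] 0.013463750356515692 6.65
tcp [-0.1428 -0.0002  0.1666] F [-12.6   1.7   9.5] lever,e [ 1.436 -0.276] bar [-0.1227  0.      0.1508] 0.013276020433721737 6.85
tcp [-1.413e-01 -1.000e-04  1.668e-01] F [-11.3   0.9   7.6] lever,e [ 1.318 -0.268] bar [-0.1212  0.      0.1508] 0.013401390744882592 7.05
tcp [-0.1398 -0.      0.167 ] F [-10.1   0.6   5.6] lever,e [ 1.191 -0.257] bar [-0.1198  0.      0.1508] 0.013219255617956636 7.25
```

```bash
for i in 1 2 3; do echo '[{"jaw":0,"sx":0.02,"sz":-0.002},{"jaw":0}]' | python3 -m inch >/dev/null; python3 st.py; done
```

```text
tcp [-1.389e-01 -1.000e-04  1.672e-01] F [-11.6   0.9   6.4] lever,e [ 1.119 -0.249] bar [-0.119   0.      0.1508] 0.013594179889144728 7.45
tcp [-1.381e-01 -1.000e-04  1.672e-01] F [-12.5   1.    7. ] lever,e [ 1.05  -0.242] bar [-0.1183  0.      0.1507] 0.013434400016455855 7.65
tcp [-1.376e-01 -1.000e-04  1.674e-01] F [-14.7   1.8   8.2] lever,e [ 1.001 -0.235] bar [-0.1178  0.      0.1507] 0.013612142803425334 7.85
```

Scaled: -0.0014 m is -0.028, 0.0002 m is 0.004.

```bash
for i in 1 2 3 4 5; do echo '[{"jaw":0,"sx":0.004,"sz":-0.028},{"jaw":0}]' | python3 -m inch >/dev/null; python3 st.py; done
python3 - <<'E'
from plant import read_camera
from h import *
c=read_camera("wrist");a=c["image"][120:320,160:370,::-1];cv2.imwrite("pics/w3.png",cv2.resize(a,(630,600),interpolation=cv2.INTER_CUBIC))
E
```

```text
tcp [-0.1377  0.      0.1677] F [-12.8  -0.5   1.5] lever,e [ 1.003 -0.232] bar [-0.1179  0.      0.1509] 0.013160763029244875 8.05
tcp [-0.1376  0.0002  0.1685] F [-11.5  -0.9  -1.2] lever,e [ 0.993 -0.22 ] bar [-0.118   0.      0.1516] 0.013109196360255832 8.25
tcp [-0.1375  0.0002  0.1697] F [-12.3  -0.5  -1.5] lever,e [ 0.98  -0.204] bar [-0.118   0.      0.1524] 0.013502852235783055 8.45
tcp [-0.1374  0.0003  0.1709] F [-11.7  -1.4  -2.8] lever,e [ 0.966 -0.187] bar [-0.1181  0.      0.1533] 0.013535243486699641 8.65
tcp [-0.1372  0.0004  0.172 ] F [-10.3  -2.3  -4.4] lever,e [ 0.946 -0.171] bar [-0.118   0.      0.1541] 0.013661481320447364 8.85
```

View pics/w3.png

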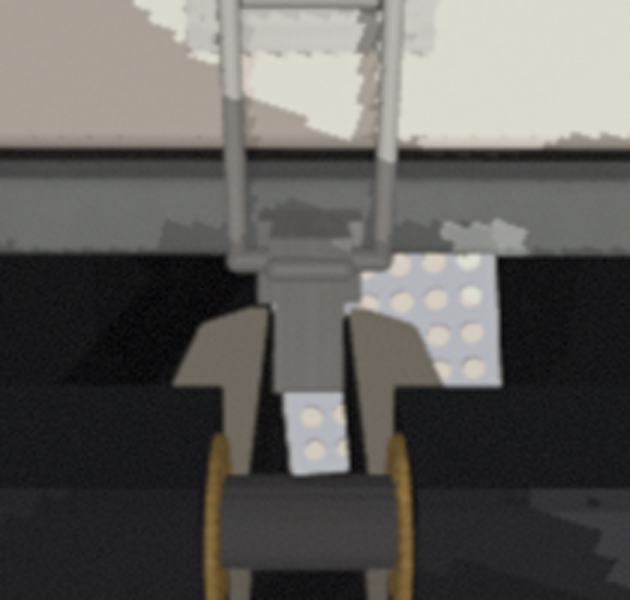

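```bash
python3 - <<'E'
from plant import read_camera
from h import *
x,y,w=.6581,-.1082,.3355
c=read_camera("wrist");W=(cloud(c)-[x,y,0])@R2(w)
for col in (238,250,263,276,287):
  print(col,[(r,*(W[r,col]*1000).round(0).astype(int).tolist()) for r in range(184,226,2)])
T=lambda X:R2(w)@np.array(X)+[x,y,0]
for n,X in dict(bar=(-.118,0,.154),barL=(-.118,.017,.154),noseTip=(-.1215,0,.161),noseR=(-.1215,-.008,.161),ledge=(-.131,.011,.1505),tabtop=(-.14,0,.168)).items():
  u,v=proj(c,T(X));print(n,round(u,1),round(v,1),"crop",round((u-160)*3),round((v-120)*3))
E
```

```text
238 [(184, -105, 15, 159), (186, -107, 15, 158), (188, -108, 15, 158), (190, -109, 15, 158), (192, -111, 15, 157), (194, -112, 15, 158), (196, -113, 15, 157), (198, -115, 15, 157), (200, -116, 15, 157), (202, -117, 16, 156), (204, -119, 16, 156), (206, -120, 16, 156), (208, -121, 16, 156), (210, -176, 29, 1), (212, -179, 29, 1), (214, -181, 30, 0), (216, -184, 30, 0), (218, -187, 30, -1), (220, -189, 30, 1), (222, -191, 30, 1), (224, -129, 15, 161)]
250 [(184, -110, 9, 140), (186, -112, 9, 139), (188, -113, 9, 140), (190, -114, 9, 141), (192, -114, 9, 145), (194, -115, 9, 148), (196, -114, 8, 155), (198, -114, 8, 157), (200, -115, 8, 159), (202, -117, 8, 158), (204, -118, 8, 158), (206, -119, 8, 158), (208, -120, 8, 160), (210, -121, 8, 160), (212, -122, 8, 160), (214, -128, 9, 147), (216, -129, 9, 148), (218, -131, 9, 147), (220, -132, 9, 148), (222, -192, 16, 0), (224, -194, 16, -1)]
263 [(184, -110, 1, 140), (186, -111, 1, 140), (188, -113, 1, 140), (190, -114, 1, 141), (192, -114, 1, 146), (194, -114, 1, 149), (196, -64, 1, 324), (198, -114, 1, 158), (200, -115, 1, 158), (202, -1
[... 678 characters left out ...]
 -14, 13), (224, -189, -14, 13)]
287 [(184, -106, -13, 158), (186, -107, -13, 157), (188, -108, -13, 158), (190, -109, -13, 158), (192, -111, -14, 157), (194, -112, -14, 158), (196, -113, -14, 157), (198, -115, -14, 156), (200, -116, -14, 157), (202, -117, -14, 156), (204, -119, -14, 156), (206, -119, -14, 157), (208, -121, -14, 156), (210, -122, -14, 157), (212, -175, -27, 12), (214, -177, -27, 12), (216, -180, -27, 12), (218, -182, -27, 13), (220, -184, -27, 13), (222, -186, -27, 13), (224, -129, -14, 161)]
bar 263.9 202.3 crop 312 247
barL 235.8 202.2 crop 228 247
noseTip 263.9 211.6 crop 312 275
noseR 277.6 211.6 crop 353 275
ledge 246.4 220.2 crop 259 301
tabtop 263.9 245.7 crop 312 377
```

Depth shows the keeper nose at x −114 to −122, z 161. The bar's ends are at x≈−119, z≈154, with its middle hidden beneath the nose, so it is hooked. I'll release the tab, rise and take up a position behind the lever with closed fingers.

Scaled: -0.03 m is -0.6, 0.025 m is 0.5.

```bash
echo '[{"jaw":0.035},{"jaw":0.035},{"jaw":0.035},{"jaw":0.035,"sz":-0.4},{"jaw":0.035,"sz":-0.6},{"jaw":0.035,"sz":-0.6},{"jaw":0,"sx":0.48},{"jaw":0,"sx":0.5},{"jaw":0,"sx":0.48},{"jaw":0},{"jaw":0}]' | python3 -m inch 10; python3 st.py
python3 - <<'E'
from plant import read_camera
from h import *
x,y,w=.6581,-.1082,.3355
for n in("side","wrist","scene"):
  c=read_camera(n);np.savez(n+"4.npz",**c)
  W=(cloud(c)-[x,y,0])@R2(w);m=(abs(W[...,1])<.012)&(W[...,0]<.0)&(W[...,0]>-.066)&(W[...,2]>.16)&(W[...,2]<.222)&(c["depth"]>0)
  P=W[m]*1000;print(n,len(P),P[np.argsort(P[:,2])][-60::4].round(0).astype(int).tolist())
E
```

```text
t: 10.05
tool_pos: [0.6007, -0.127, 0.2544]
orientation: [3.097, 0.529, -0.001]
force: [0.3, 0.1, -0.3]
opening: 0.0017
gripper_force: 0.0
tcp [-0.0604  0.0011  0.2544] F [ 0.4  0.  -0.3] lever,e [-16.969   1.505] bar [-0.0733  0.      0.2295] 0.001739132639789996 10.05
side 131 [[-48, 8, 188], [-49, -12, 189], [-50, -9, 192], [-46, -8, 193], [-49, -3, 194], [-46, 10, 196], [-43, 5, 198], [-46, -8, 199], [-42, 2, 202], [-43, -12, 203], [-41, -9, 204], [-40, 0, 206], [-40, -4, 207], [-35, 3, 208], [-41, 5, 210]]
wrist 579 [[-41, 7, 210], [-39, -6, 211], [-42, -1, 211], [-42, -2, 211], [-39, -11, 211], [-41, -8, 211], [-40, 0, 211], [-41, -12, 211], [-41, 5, 211], [-41, 9, 211], [-40, 12, 211], [-41, -7, 211], [-41, 5, 211], [-41, 3, 212], [-40, 2, 212]]
scene 60 [[-61, 1, 160], [-63, -9, 168], [-60, -12, 170], [-53, 12, 172], [-58, -11, 176], [-55, -7, 179], [-52, 3, 186], [-48, -9, 189], [-47, 10, 194], [-49, 10, 196], [-45, 8, 200], [-44, 8, 205], [-40, 5, 208], [-43, -11, 210], [-41, -7, 212]]
```

Lever end is seen at (−41, 211), which is about 1.16 rad. I'll lower the closed tips beside it and push along its arc.

```bash
cat > lv.py <<'E'
from plant import sensors
from h import *
s=sensors.read_state();x,y,w=.6581,-.1082,.3355
p=R2(w).T@(s['tool_pos']-np.array([x,y,0]));f=R2(w).T@s['force']
cx,cz=p[0]+.0075+.066,p[2]-.014-.154
print("tcp",p.round(4),"F",f.round(1),"|F|",np.linalg.norm(f).round(1),"lever~",round(np.arctan2(cz,cx)-.002/np.hypot(cx,cz),3),"r",np.hypot(cx,cz).round(4),round(s['t'],2))
E
echo '[{"jaw":0,"sx":-0.02,"sy":0.01,"sz":0.3},{"jaw":0,"sx":-0.02,"sy":0.012,"sz":0.3},{"jaw":0,"sz":0.208},{"jaw":0}]' | python3 -m inch >/dev/null; python3 lv.py
echo '[{"jaw":0,"sx":0.06},{"jaw":0,"sx":0.06},{"jaw":0,"sx":0.04},{"jaw":0}]' | python3 -m inch >/dev/null; python3 lv.py
```

```text
tcp [-0.0642  0.0008  0.2106] F [ 0.1 -0.3 -0.2] |F| 0.3 lever~ 1.31 r 0.0436 10.6
tcp [-0.0542 -0.0003  0.2146] F [-1.   0.   1.3] |F| 1.7 lever~ 1.139 r 0.0505 11.0
```

Scaled: 0.003 m is 0.06, 0.0017 m is 0.034.

```bash
echo '[{"jaw":0,"sx":0.06,"sz":0.034},{"jaw":0,"sx":0.06,"sz":0.034},{"jaw":0}]' | python3 -m inch >/dev/null; python3 lv.py
echo '[{"jaw":0,"sx":0.054,"sz":0.04},{"jaw":0,"sx":0.054,"sz":0.04},{"jaw":0,"sx":0.054,"sz":0.04},{"jaw":0}]' | python3 -m inch >/dev/null; python3 lv.py
```

```text
tcp [-0.048  -0.0003  0.211 ] F [-1.6 -0.   3.8] |F| 4.1 lever~ 0.997 r 0.05 11.3
tcp [-0.04   -0.0003  0.2049] F [-1.2 -0.4  4. ] |F| 4.2 lever~ 0.794 r 0.0498 11.7
```

Scaled: 0.0025 m is 0.05, 0.0022 m is 0.044.

```bash
echo '[{"jaw":0,"sx":0.044,"sz":0.05},{"jaw":0,"sx":0.044,"sz":0.05},{"jaw":0,"sx":0.044,"sz":0.05},{"jaw":0}]' | python3 -m inch >/dev/null; python3 lv.py
```

```text
tcp [-0.0334 -0.0002  0.1973] F [-0.4 -0.7  3.8] |F| 3.9 lever~ 0.591 r 0.0497 12.1
```

```bash
cat > dep.py <<'E'
from plant import read_camera
from h import *
x,y,w=.6581,-.1082,.3355
c=read_camera("wrist");np.savez("w5.npz",**c);W=(cloud(c)-[x,y,0])@R2(w)*1000
def sl(y0,y1,x0=-150,x1=-60,z0=130,z1=200):
    m=(W[...,1]>y0)&(W[...,1]<y1)&(W[...,0]<x1)&(W[...,0]>x0)&(W[...,2]>z0)&(W[...,2]<z1);P=W[m];P=P[np.argsort(P[:,0])]
    e=np.arange(x0,x1,2);return [(int(a),int(np.median(P[(P[:,0]>=a)&(P[:,0]<a+2)][:,2])),int(P[(P[:,0]>=a)&(P[:,0]<a+2)][:,2].max())) for a in e if ((P[:,0]>=a)&(P[:,0]<a+2)).any()]
print("nose",sl(-6,6));print("wireL",sl(13,17));print("wireR",sl(-17,-12));print("lid",sl(30,60))
E
python3 dep.py
```

```text
nose [(-132, 164, 164), (-130, 164, 165), (-128, 162, 165), (-126, 161, 162), (-124, 160, 163), (-122, 160, 161), (-120, 160, 161), (-118, 161, 162), (-116, 159, 160), (-114, 158, 160), (-112, 156, 160)]
wireL []
wireR []
lid [(-66, 139, 139), (-64, 140, 141), (-62, 140, 141)]
```

Scaled: 0.0029 m is 0.058, 0.0017 m is 0.034.

```bash
echo '[{"jaw":0,"sx":0.034,"sz":0.058},{"jaw":0,"sx":0.034,"sz":0.058},{"jaw":0,"sx":0.034,"sz":0.058},{"jaw":0}]' | python3 -m inch >/dev/null; python3 lv.py
echo '[{"jaw":0,"sx":0.022,"sz":0.062},{"jaw":0,"sx":0.022,"sz":0.062},{"jaw":0,"sx":0.022,"sz":0.062},{"jaw":0}]' | python3 -m inch >/dev/null; python3 lv.py; python3 dep.py
```

```text
tcp [-0.0284 -0.0002  0.1884] F [-0.4 -0.6  3.7] |F| 3.8 lever~ 0.384 r 0.0495 12.55
tcp [-0.0256  0.0003  0.1782] F [ 0.3 -0.3  1.1] |F| 1.2 lever~ 0.169 r 0.049 12.95
nose [(-112, 150, 159), (-110, 145, 159), (-108, 139, 140), (-106, 139, 140), (-104, 137, 140), (-100, 139, 139)]
wireL []
wireR []
lid []
```

```bash
cat > lid.py <<'E'
from plant import read_camera
from h import *
x,y,w=.6581,-.1082,.3355
def f(c):
    W=(cloud(c)-[x,y,0])@R2(w)*1000
    m=(abs(W[...,1]+60)<25)&(W[...,2]>100)&(W[...,2]<128)&(W[...,0]<-105)&(W[...,0]>-140);P=W[m]
    k=(abs(W[...,1])<7)&(W[...,2]>148)&(W[...,2]<166)&(W[...,0]<-100)&(W[...,0]>-150);Q=W[k]
    Q=Q[np.argsort(Q[:,0])]
    return len(P),np.median(P[:,0]).round(1),P[:,2].mean().round(1),Q[::max(1,len(Q)//14)].round(0).astype(int).tolist()
c=read_camera("side");np.savez("side5.npz",**c)
for n in ("side0","side4"): print(n,f(dict(np.load(n+".npz"))))
print("now",f(c))
cv2.imwrite("pics/side5.png",cv2.resize(c["image"][170:230,235:315,::-1],(800,600),interpolation=cv2.INTER_CUBIC))
E
python3 lid.py
```

```text
side0 (89, np.float64(-121.3), np.float64(113.8), [[-121, -3, 158], [-121, -3, 161], [-120, 3, 157], [-120, -6, 159], [-119, -4, 161], [-119, 5, 148], [-119, 1, 161], [-118, 6, 157], [-117, -3, 152], [-117, -1, 148], [-115, -4, 159], [-113, 4, 156], [-111, -3, 157], [-111, 2, 157]])
side4 (91, np.float64(-121.0), np.float64(115.0), [[-142, 4, 165], [-141, 1, 163], [-139, -2, 164], [-136, -6, 162], [-134, -4, 163], [-131, 2, 162], [-127, -2, 150], [-124, 2, 159], [-122, -4, 159], [-120, -2, 160], [-119, 4, 156], [-118, -3, 153], [-114, 2, 158], [-114, -7, 160]])
now (94, np.float64(-117.5), np.float64(113.8), [[-122, -4, 149], [-121, 1, 148], [-118, 1, 160], [-117, 3, 149], [-117, -1, 148], [-116, -5, 150], [-116, -5, 160], [-116, 0, 160], [-115, 5, 160], [-114, -3, 161], [-114, 2, 148], [-113, 3, 160], [-113, -5, 159], [-111, -2, 159], [-110, 3, 159], [-108, 2, 159], [-107, -7, 157], [-107, -1, 157]])
```

View pics/side5.png

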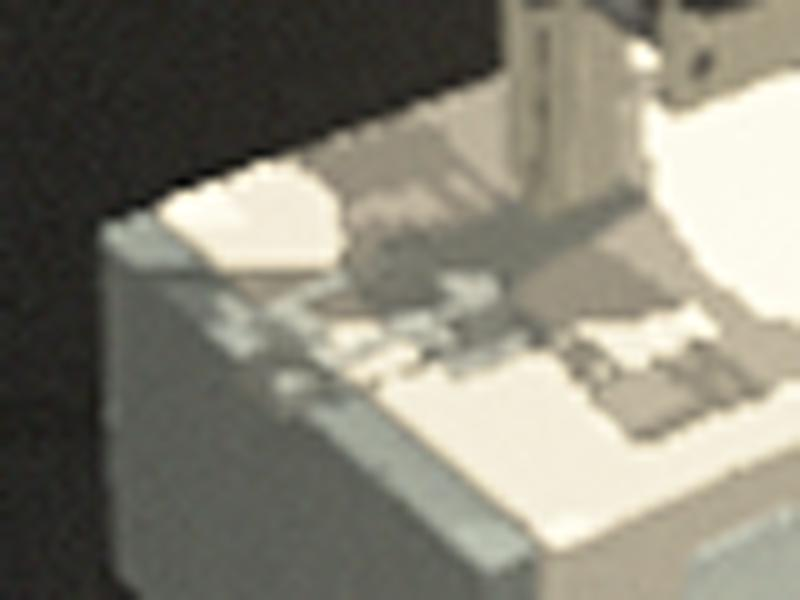

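The side view shows the lid now flush with the box (front at about (110–530, 230–570)) and the bail still on the keeper. Depth says the lid face has moved in 3.7 mm. Pressing on to the stop.

Units first: shifts go in shares of 50 mm and turns go in shares of pi rad. So 0.0025 m is 0.05, 0.0003 m is 0.006.

```bash
echo '[{"jaw":0,"sx":0.006,"sz":0.05},{"jaw":0,"sx":0.006,"sz":0.05},{"jaw":0}]' | python3 -m inch >/dev/null; python3 lv.py; for i in 1 2 3; do echo '[{"jaw":0,"sz":0.02},{"jaw":0}]' | python3 -m inch >/dev/null; python3 lv.py; done
```

```text
tcp [-0.0251  0.0003  0.1734] F [ 0.9 -0.6 -0.7] |F| 1.3 lever~ 0.07 r 0.0487 13.35
tcp [-2.50e-02  1.00e-04  1.73e-01] F [-0.2  0.3 -0.3] |F| 0.5 lever~ 0.062 r 0.0488 13.55
tcp [-0.0249 -0.      0.1722] F [-0.9  0.   0.4] |F| 1.0 lever~ 0.044 r 0.0488 13.75
tcp [-2.480e-02 -1.000e-04  1.712e-01] F [ 0.4 -0.3 -0.2] |F| 0.5 lever~ 0.024 r 0.0488 13.95
```

Scaled: 0.001 m is 0.02.

```bash
for i in 1 2 3; do echo '[{"jaw":0,"sz":0.02},{"jaw":0}]' | python3 -m inch >/dev/null; python3 lv.py; done
```

```text
tcp [-2.480e-02 -1.000e-04  1.704e-01] F [0.8 0.6 0.5] |F| 1.1 lever~ 0.007 r 0.0488 14.15
tcp [-2.470e-02 -1.000e-04  1.703e-01] F [-1.9  1.7  6.7] |F| 7.2 lever~ 0.006 r 0.0488 14.35
tcp [-2.470e-02 -1.000e-04  1.702e-01] F [-4.8  3.2 11.9] |F| 13.3 lever~ 0.003 r 0.0488 14.55
```

Scaled: 0.0005 m is 0.01.

```bash
echo '[{"jaw":0,"sz":0.01},{"jaw":0,"sz":0.01},{"jaw":0}]' | python3 -m inch >/dev/null; python3 lv.py; echo '[{"jaw":0},{"jaw":0},{"jaw":0},{"jaw":0},{"jaw":0}]' | python3 -m inch >/dev/null; python3 lv.py
```

```text
tcp [-0.0247 -0.0002  0.1702] F [-7.1  5.1 17.5] |F| 19.6 lever~ 0.004 r 0.0489 14.85
tcp [-0.0247 -0.0002  0.1701] F [-8.8  5.5 17.5] |F| 20.3 lever~ 0.002 r 0.0488 15.35
```

Scaled: -0.03 m is -0.6, -0.02 m is -0.4.

```bash
echo '[{"jaw":0},{"jaw":0},{"jaw":0,"sz":-0.04},{"jaw":0,"sz":-0.06},{"jaw":0,"sz":-0.4},{"jaw":0,"sz":-0.6},{"jaw":0,"sz":-0.6},{"jaw":0},{"jaw":0}]' | python3 -m inch >/dev/null; python3 lv.py; python3 lid.py | tail -1
python3 - <<'E'
from plant import read_camera
from h import *
x,y,w=.6581,-.1082,.3355
c=read_camera("wrist");W=(cloud(c)-[x,y,0])@R2(w)*1000
for x0,x1,ya,yb in [(-10,-4,-10,10),(-60,-50,-10,10),(-30,-20,-10,10),(-124,-108,11,18),(-124,-108,-18,-11)]:
  m=(W[...,0]>x0)&(W[...,0]<x1)&(W[...,1]>ya)&(W[...,1]<yb)&(W[...,2]>143)&(W[...,2]<200);P=W[m]
  print(x0,len(P),np.median(P,0).round(1) if len(P) else "",P[:,0].min().round(1) if len(P) else "")
E
```

```text
tcp [-0.0245 -0.0003  0.2529] F [ 0.4 -0.2 -0.3] |F| 0.6 lever~ 1.027 r 0.098 16.25
now (95, np.float64(-117.5), np.float64(114.1), [[-123, -6, 150], [-121, 6, 149], [-121, -3, 164], [-120, 3, 163], [-119, 5, 148], [-117, 4, 148], [-115, 5, 160], [-115, -3, 158], [-115, -3, 161], [-114, 2, 162], [-114, 3, 158], [-113, -6, 159], [-112, -4, 148], [-111, -3, 160], [-110, 4, 159], [-109, -4, 160], [-108, -7, 158], [-106, 5, 156]])
-10 157 [ -7.1   0.2 156.1] -10.0
-60 7 [-5.020e+01  1.000e-01  1.563e+02] -50.4
-30 250 [-25.1   0.2 156.2] -30.0
-124 0  
-124 0
```

The lever lies flat: its top face is at z 156 at both points read, x −25 and −7. The lid is pulled in and the robot is clear, so I'll hand in.

```bash
python3 -c "
from plant import robot
print(robot.close_job())"
```

```text
the job is handed in; nothing more can be done
None
```

The job is handed in, with no verdict returned: the bail is hooked under the keeper, the lid is pulled in (about 0.009 rad by depth), and the lever is flat at its stop after bearing about 20 N for over half a second, with the robot clear at 16 s.

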